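# Pack and secure a food-parcel case

### The arm

A 6-joint arm with a two-finger parallel gripper is mounted at the origin on the work surface. World frame = base frame: x ahead of the robot, y to its left, z up, the work surface at z = 0. Lengths are in m, angles in rad, forces in N, time in s.
With the tool pointing down it reaches from about 0.35 to 0.775 m from the base axis. Payload 7.3 kg.
Tool frame: the origin (TCP) lies at the centre of the arm's flange, where the gripper is bolted on; the fingertips stand 178 mm ahead of it and the grasp point (between the pads) lies 159 mm ahead of it; z points along the fingers, y is the line along which they close (so a half turn about z gives the same grasp; the last joint's range is limited). The gripper opens to 92 mm and grips with 3 to 60 N. Pads are 19 mm wide; open, the fingers measure 130 mm over their backs; the gripper's body (75 mm by 190 mm) begins 47 mm behind the grasp point.
Start: joints at [1.11, 0.342, 1.524, -0, 1.275, -0.146], TCP at [0.163, 0.499, 0.405] pointing down, gripper open.
Joint ranges: [-2.53, 2.53], [-0.77, 2.02], [0.04, 2.7], [-1, 4.14], [0.28, 2.66], [-3.11, 3.11]. Speed limits (rad/s): [2.57, 2.57, 3.14, 3.14, 3.14, 3.14].

### API

Orientations are given as [roll, pitch, yaw] about the fixed x, y, z axes, in that order (R = Rz(yaw) Ry(pitch) Rx(roll)).
In Python, from cell import telemetry, vision, ticket gives the robot as it stands.
- The arm moves only by the shell command python3 -m crank 'ROWS' [FORCE]. ROWS is JSON, a list of rows, each a list of 5 numbers: the gripper command: -1 is shut, 1 is fully open, values between are in proportion, then the shift along the tool's x, y, z in mm, then the turn about the tool's z in rad. In form: [[fingers, dx, dy, dz, roll], ...]. A call has 1 to 12 rows; each row is the pose to reach, as a shift and turn from the pose commanded when the call began, along the tool's axes at that moment; what a row does not reach only later rows make up. A row lasts 1/12 s, in which the tool goes at most 41.7 mm and 7.16 degrees, less where a joint would pass 70% of its speed; a pose out of reach is approached as far as the arm can. A call with a gripper value outside its range is refused whole. The fingers move at their own pace and stop on an object; FORCE is the grip in N (left out, the last holds). Time passes only in rows, so rows that repeat a pose let the fingers close. It gives the time, the measured TCP pose, the force, the opening and the grip force at its end, in the units of the state.
- telemetry.observe(): the state, without advancing time (a new reading comes with each control period).
- vision.read_camera(name): name is "side" or "top" or "wrist"; returns (picture, depth): 480x640x3 uint8, red, green, blue; 480x640 float32, m along the optical axis (not along the pixel's ray), 0 where there is no reading.
- vision.get_calibration(name): a dict with "camera_matrix" (3x3 intrinsics, pixels), "rvec" (rotation vector, rad) and "tvec" (3), from world to camera coordinates, as OpenCV has them. Camera axes: x right, y down, z forward; pixel columns grow to the right and rows downward; lengths in m; the calibration is good to about 2 mm. A picture is of the moment at which its call begins: read the wrist's pose just before it. get_calibration takes no time and is no camera call; for the wrist camera it gives the pose at the moment of the call.
- ticket.hand_in(): hands the job in; it is judged then, once.
The state is a dict: "time": time; "qpos": joint angles; "qvel": joint speeds; "joint_efforts": joint torques, N m; "tool_pos": TCP position; "tool_rot": TCP orientation; "contact_force": force on the tool from outside, world axes, zero at the start; "torque": the same for the moment, N m; "opening": finger opening in m; "grip_force": force on a finger pad.
Only numpy, scipy, OpenCV 4.12 (cv2) and the standard library are available. Lean on these libraries where they do the work, as an engineer would, in place of code of your own. Each camera call takes 0.05 s, during which the arm holds its last target. There are 200 camera calls.

### The job

Stand every green-banded tin from the table upright inside the open wooden case, leaving the red-banded tins standing where they are. Then swing the lid fully shut, turn both red turnbuttons all the way across the lid to secure it, and only after that press the green signal button fully down and let it come up again.

Things in the scene. Friction and masses are not known exactly. Their poses are not given: they have to be found in the camera images.
- tin1: green-banded food tin, upright cylinder 56 mm across and 75 mm high, 0.15 to 0.3 kg; origin at the centre of its underside, z up through its lid. Two to four of tin1..tin4 are present
- tin2: green-banded food tin, upright cylinder 56 mm across and 75 mm high, 0.15 to 0.3 kg; origin at the centre of its underside, z up through its lid. Two to four of tin1..tin4 are present
- tin3: green-banded food tin, upright cylinder 56 mm across and 75 mm high, 0.15 to 0.3 kg; origin at the centre of its underside, z up through its lid. Two to four of tin1..tin4 are present
- tin4: green-banded food tin, upright cylinder 56 mm across and 75 mm high, 0.15 to 0.3 kg; origin at the centre of its underside, z up through its lid. Two to four of tin1..tin4 are present
- redtin1: red-banded tin of the same size (56 mm across, 75 mm high) standing among the green ones; not to be packed; origin at the centre of its underside
- redtin2: red-banded tin of the same size (56 mm across, 75 mm high) standing among the green ones; not to be packed; origin at the centre of its underside
- case: fixed wooden case, open-topped box 141 mm (its x) by 366 mm (its y) by 95 mm high, walls and floor 8 mm thick (125 by 350 mm inside); origin at the centre of its underside, on the table; x points horizontally away from the robot, from the turnbutton side to the hinge side, z up. Two posts 50 by 50 mm, 107 mm high, stand against its near side under the turnbutton pivots
- case_in (a point): centre of the case's inner floor, 8 mm above the case origin; axes as the case
- lid (a joint): lid angle, rad: 0 = shut flat on the rim, 1.57 = upright, to 1.85 leaning back; starts at 1.62 to 1.8. Lid 141 by 366 by 10 mm thick, 0.3 kg, no handle: push its free edge over towards the robot, then down. Stiff hinge, it stays at any angle; 0.1 to 0.55 N m to close (under 5 N at the free edge)
- lid_hinge (a point): middle of the lid's hinge line on the case's far rim: case x = +70.5 mm, 95.5 mm above the table, line along case y; the lid's underside lies on it, so the shut lid's top is at 105.5 mm
- lid_edge (a point): middle of the lid's free edge, mid-thickness, 141 mm from the hinge line; with the lid shut it lies over the case's near rim, 100 mm above the table
- turn_left (a joint): angle of the left turnbutton, rad, about a vertical pivot at case x = -95 mm, y = +120 mm: 0 = arm along the case's near side, pointing to the other turnbutton; grows as it turns towards the lid; 1.57 (stop) = straight across the lid, along case +x. Starts at -0.25 to 0.1 (stop at -0.3). Held by friction, about 1 N at the knob. Must be clear of the lid until that is shut
- turn_right (a joint): angle of the right turnbutton, rad, about a vertical pivot at case x = -95 mm, y = -120 mm: 0 = arm along the case's near side, pointing to the other turnbutton; grows as it turns towards the lid; 1.57 (stop) = straight across the lid, along case +x. Starts at -0.25 to 0.1 (stop at -0.3). Held by friction, about 1 N at the knob. Must be clear of the lid until that is shut
- turn_left_knob (a point): centre of the top of the left turnbutton's round red knob (18 mm across, 32 mm high, top 151.5 mm above the table, 62 mm from the pivot). It stands on the red arm, which is 20 mm wide, from 107.5 to 119.5 mm above the table, and reaches 75 mm from the pivot and 12 mm behind it
- turn_right_knob (a point): centre of the top of the right turnbutton's round red knob (18 mm across, 32 mm high, top 151.5 mm above the table, 62 mm from the pivot). It stands on the red arm, which is 20 mm wide, from 107.5 to 119.5 mm above the table, and reaches 75 mm from the pivot and 12 mm behind it
- signal (a joint): travel of the green signal button, m: 0 = up, 0.008 = fully down; it springs back. About 1.5 N to start, 5 N fully down
- signal_top (a point): centre of the top of the green round button, 44 mm across, in a round black bezel on a fixed grey box 100 by 80 by 35 mm; the top stands about 59 mm above the table when up; it presses straight down

How it is judged:
By the outcome, as a careful person would: the job done as asked, in the order asked, and still so for the second after the job is handed in, with the robot touching nothing.
Of tin1, tin2, tin3, tin4 only 2 to 4 are there at a start; the rules pass over those that are not, and their reading is None.
At some moment in a run one of tin1, tin2, tin3, tin4 may be knocked a few centimetres aside while the robot is not near it.
It also fails if it takes over 210 s, if anything falls off the work surface, if the arm or the gripper's body presses on something with over 40 N, if the wrist force passes 120 N, or if a joint passes its speed limit or range.

## Working session

There is one attempt and no reset: what is moved stays moved. The work goes in short steps, Python scripts to look and compute and a shell command to move; the robot and the scene stay as the last step left them, time stands still between calls to the robot, and variables do not carry over. Pictures are saved under pics/ and viewed, at most 14 in all, crops included, and the job is handed in when it is done.

```bash
mkdir -p pics; ls; cat > h.py <<'E'
import numpy as np, cv2
from cell import telemetry, vision, ticket
from scipy.spatial.transform import Rotation as Ro
def grab(name, fn=None):
    c=vision.get_calibration(name); p,d=vision.read_camera(name)
    if fn: cv2.imwrite('pics/'+fn,p[:,:,::-1])
    np.savez('/tmp/%s.npz'%name,p=p,d=d,K=c['camera_matrix'],r=np.array(c['rvec'],float),t=np.array(c['tvec'],float))
    return load(name)
def load(name):
    z=np.load('/tmp/%s.npz'%name); return z
def cloud(z):
    K=z['K'];v,u=np.mgrid[0:480,0:640];d=z['d']
    P=np.stack([(u-K[0,2])/K[0,0]*d,(v-K[1,2])/K[1,1]*d,d],-1)
    R=cv2.Rodrigues(z['r'])[0]; return (P-z['t'].ravel())@R   # world
def onplane(z,u,v,h):
    K=z['K'];R=cv2.Rodrigues(z['r'])[0];o=-R.T@z['t'].ravel()
    w=R.T@np.array([(u-K[0,2])/K[0,0],(v-K[1,2])/K[1,1],1]); return o+w*(h-o[2])/w[2]
def state():
    s=telemetry.observe(); print('t',round(s['time'],2),'tcp',np.round(s['tool_pos'],4),'rot',np.round(s['tool_rot'],3),'F',np.round(s['contact_force'],1),'open',round(s['opening'],4),'grip',round(s['grip_force'],1),'q',np.round(s['qpos'],2)); return s
E
python3 - <<'E'
from h import *
s=state()
print(Ro.from_euler('xyz',s['tool_rot']).as_matrix().round(3))
grab('top','top1.png');grab('side','side1.png')
E
```

```text
pics
t 0.0 tcp [0.1625 0.4991 0.404 ] rot [-3.14  -0.     2.827] F [ 0.7 -0.2  0.4] open 0.0918 grip 0.0 q [ 1.11  0.34  1.53  0.    1.28 -0.15]
[[-0.951  0.31  -0.001]
 [ 0.31   0.951 -0.001]
 [ 0.    -0.002 -1.   ]]
```

View pics/top1.png

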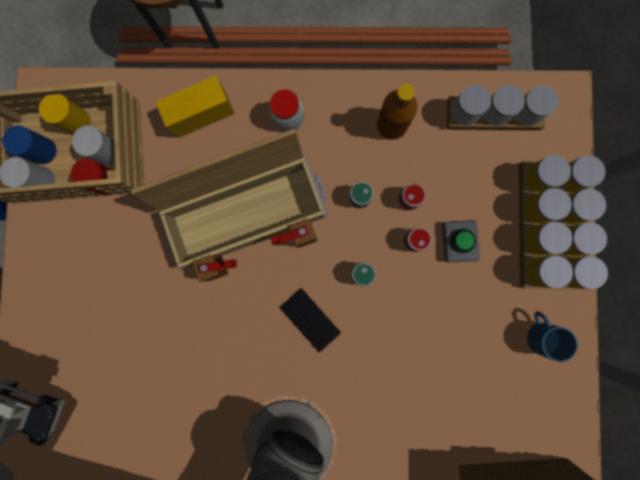

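View pics/side1.png

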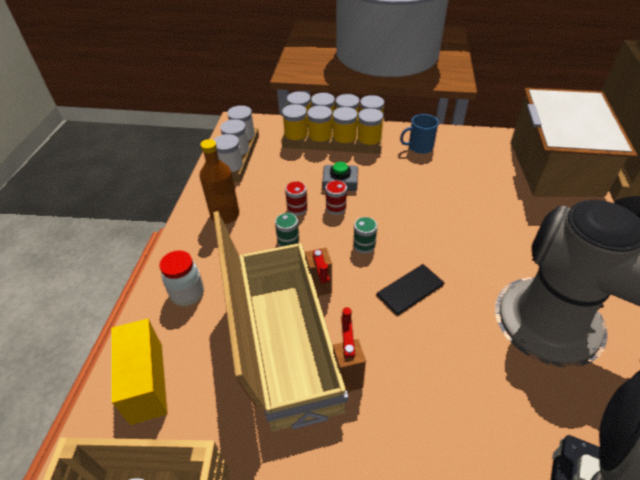

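The top view shows two green tins, at (361,194) and (363,273), and two red tins, at (413,195) and (418,239). The button is at (464,240), the case around (243,212) with its lid open behind it, and the turnbutton knobs near (300,234) and (204,267). The side view confirms all of this.

```bash
python3 - <<'E'
from h import *
z=load('top');W=cloud(z);p=z['p'].astype(int)
for n,(u,v) in dict(g1=(361,194),g2=(363,273),r1=(413,195),r2=(418,239)).items():
    w=W[v-16:v+17,u-16:u+17].reshape(-1,3);m=(w[:,2]>.066)&(w[:,2]<.085);q=w[m]
    c,r=cv2.minEnclosingCircle(q[:,:2].astype(np.float32))
    print(n,m.sum(),q.mean(0).round(4),np.round(c,4),round(r,4))
w=W[222:258,445:483].reshape(-1,3);m=w[:,2]>.05;print('btn',w[m].mean(0),m.sum(), W[240,464])
# case rim
sub=W[150:275,150:335].reshape(-1,3);m=(abs(sub[:,2]-.095)<.006)
q=sub[m];print('rim',m.sum(),cv2.minAreaRect(q[:,:2].astype(np.float32)))
for n,(a,b,c,d) in dict(R=(215,255,265,325),L=(245,290,185,250)).items():
    w=W[a:b,c:d].reshape(-1,3);pp=p[a:b,c:d].reshape(-1,3)
    red=(pp[:,0]>110)&(pp[:,1]<60)
    arm=w[red&(abs(w[:,2]-.1195)<.008)];kn=w[(w[:,2]>.140)&(w[:,2]<.16)]
    post=w[(abs(w[:,2]-.107)<.004)]
    print(n,'arm',len(arm),cv2.minAreaRect(arm[:,:2].astype(np.float32)) if len(arm)>3 else '', 'knob',len(kn),kn.mean(0),'post',len(post),cv2.minAreaRect(post[:,:2].astype(np.float32)) if len(post)>3 else '')
lid=W[130:205,140:305].reshape(-1,3);q=lid[lid[:,2]>.20];print('lid top',len(q),q[:,2].max(),cv2.minAreaRect(q[:,:2].astype(np.float32)))
i=p[120:290,120:340]; img=cv2.resize(z['p'][150:290,130:340,::-1],None,fx=3.7,fy=3.7,interpolation=cv2.INTER_CUBIC);cv2.imwrite('pics/crop1.png',img)
E
```

```text
g1 428 [ 0.6127 -0.1647  0.0757] [ 0.6136 -0.1647] 0.0281
g2 437 [ 0.4201 -0.1725  0.0753] [ 0.4199 -0.1727] 0.0278
r1 436 [ 0.6105 -0.2884  0.0754] [ 0.6109 -0.2891] 0.0283
r2 441 [ 0.506  -0.3019  0.0755] [ 0.5068 -0.3027] 0.0283
btn [ 0.50491087 -0.40670328  0.0737073 ] 295 [ 0.50681869 -0.41211498  0.05756668]
rim 1572 ((0.5373718738555908, 0.11013546586036682), (0.19252948462963104, 0.366703599691391), 21.46336555480957)
R arm 0  knob 53 [0.4945812  0.02986604 0.1505019 ] post 301 ((0.5066145062446594, -0.00695984810590744), (0.05001913383603096, 0.09543520212173462), 20.924768447875977)
L arm 0  knob 55 [0.43755673 0.13296108 0.15020443] post 298 ((0.4303315579891205, 0.18613356351852417), (0.049993935972452164, 0.06987860798835754), 22.070049285888672)
lid top 1927 1.2101764309295382 ((0.6152288317680359, 0.06792064011096954), (0.438935250043869, 0.24644002318382263), 70.2738265991211)
```

View pics/crop1.png

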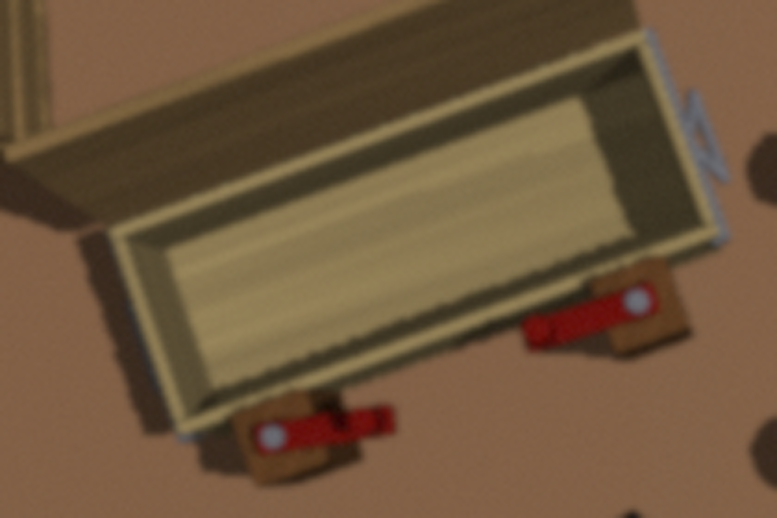

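The crop shows the right pivot at (637,300) with its knob at (540,333), and the left pivot at (270,435) with its knob at (385,420). The rim+posts rectangle is 191×366 mm, as expected. From that I get the case origin at (0.561, 0.119) and yaw at 0.375. The pivot-to-knob distances come out at 61–64 mm, against 62 mm given.

```bash
cat >> h.py <<'E'
CO=np.array([.5607,.1193]);TH=.375
def case(x,y): c,s=np.cos(TH),np.sin(TH); return CO+[c*x-s*y,s*x+c*y]
def rel(*targets):
    """targets (x,y,z_tcp,yaw) -> rows from present pose"""
    s=state();R=Ro.from_euler('xyz',s['tool_rot']).as_matrix()
    for t in targets:
        d=R.T@(np.array(t[:3])-s['tool_pos'])*1000
        r=-((t[3]-s['tool_rot'][2]+np.pi)%(2*np.pi)-np.pi)
        print(np.round(t,3),'->',d.round(0),round(r,3))
E
python3 -c "
from h import *
print(case(0,.075),case(0,-.075),case(-.095,.12),case(-.095,-.12))
rel((.42,.10,.404,2.2),(.42,-.1725,.33,1.571))"
```

```text
[0.53322956 0.18908807] [0.58817044 0.04951193] [0.42834907 0.19616502] [ 0.51625448 -0.0271568 ]
t 0.1 tcp [0.1625 0.4991 0.4041] rot [-3.14  -0.     2.827] F [ 0.2 -0.6 -0. ] open 0.0917 grip 0.0 q [ 1.11  0.34  1.52 -0.    1.28 -0.15]
[0.42  0.1   0.404 2.2  ] -> [-368. -300.    0.] 0.627
[ 0.42  -0.172  0.33   1.571] -> [-453. -559.   75.] 1.256
```

```bash
python3 -m crank '[[1,-368,-300,0,0.7],[1,-368,-300,0,0.7],[1,-368,-300,0,0.7],[1,-368,-300,0,0.7],[1,-368,-300,0,0.7],[1,-368,-300,0,0.7],[1,-368,-300,0,0.7],[1,-368,-300,0,0.8],[1,-368,-300,0,0.9],[1,-368,-300,0,1.0],[1,-368,-300,0,1.1],[1,-368,-300,0,1.2]]' 20; python3 -c "
from h import *
rel((.42,-.1725,.33,1.571),(.42,-.1725,.211,1.571))"
```

```text
time: 1.1
tool_pos: [0.4215, 0.0964, 0.4046]
tool_rot: [3.141, 0.001, 1.619]
contact_force: [-0.5, 1.0, -0.5]
opening: 0.0918
grip_force: 0.0
t 1.1 tcp [0.4215 0.0964 0.4046] rot [3.141e+00 1.000e-03 1.619e+00] F [-0.5  1.  -0.5] open 0.0918 grip 0.0 q [ 0.05  0.17  1.76 -0.    1.21  0.  ]
[ 0.42  -0.172  0.33   1.571] -> [-268.  -14.   75.] 0.048
[ 0.42  -0.172  0.211  1.571] -> [-268.  -15.  194.] 0.048
```

```bash
python3 -m crank '[[1,-150,-8,0,0.04],[1,-268,-14,30,0.05],[1,-268,-14,60,0.05],[1,-268,-14,75,0.05],[1,-268,-14,75,0.05],[1,-268,-14,75,0.05],[1,-268,-14,75,0.05],[1,-268,-14,75,0.05],[1,-268,-14,75,0.05],[1,-268,-14,75,0.05]]'; python3 - <<'E'
from h import *
z=grab('wrist','w1.png');W=cloud(z)
rel((.42,-.1725,.211,1.571))
p=z['p'].astype(int);m=(abs(W[:,:,2]-.075)<.006)
n,l,st,c=cv2.connectedComponentsWithStats(m.astype(np.uint8))
for i in range(1,n):
    if st[i,4]>300: q=W[l==i];print(st[i],q.mean(0).round(4),cv2.minEnclosingCircle(q[:,:2].astype(np.float32)))
E
```

```text
time: 1.93
tool_pos: [0.4205, -0.1681, 0.3296]
tool_rot: [-3.141, -0.001, 1.576]
contact_force: [0.0, 0.4, -0.5]
opening: 0.0918
grip_force: 0.0
t 1.98 tcp [ 0.4206 -0.1676  0.3299] rot [-3.142 -0.     1.577] F [-0.8 -0.1 -0.5] open 0.0918 grip 0.0 q [-0.55  0.29  1.83  0.    1.02 -0.56]
[ 0.42  -0.172  0.211  1.571] -> [ -5.  -1. 119.] 0.006
[438   0  30  73 610] [ 0.4936 -0.0422  0.0751] ((0.4960196316242218, -0.04107443243265152), 0.020998455584049225)
[ 538   36  102   80 1496] [ 0.5626 -0.0674  0.0768] ((0.5737636685371399, -0.05640259385108948), 0.03337458148598671)
[ 565  202   75   79 4887] [ 0.6069 -0.1643  0.0759] ((0.612802267074585, -0.1663285195827484), 0.02888667769730091)
[ 280  212   83   81 5226] [ 0.42   -0.1718  0.0764] ((0.4199930429458618, -0.17348399758338928), 0.02797809988260269)
```

View pics/w1.png

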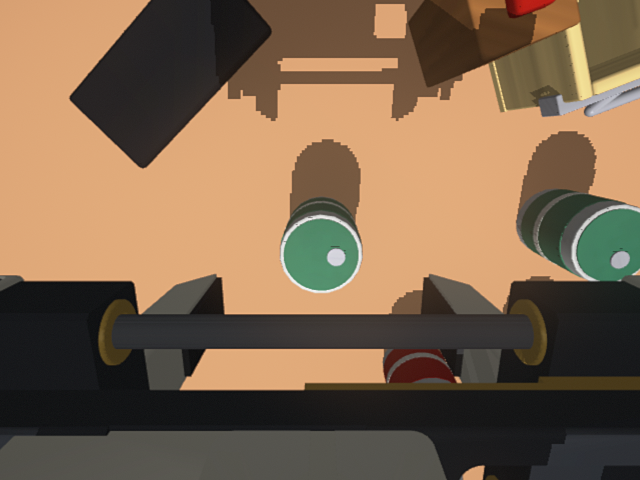

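The wrist view shows the near green tin centred between the fingers at (321,254), with the second one at (610,245). This agrees with the top view to within 2 mm, so I'm descending.

```bash
python3 -m crank '[[1,-5,-1,30,0],[1,-5,-1,60,0],[1,-5,-1,90,0],[1,-5,-1,110,0],[1,-5,-1,119,0],[1,-5,-1,119,0],[-1,-5,-1,119,0],[-1,-5,-1,119,0],[-1,-5,-1,119,0],[-1,-5,-1,119,0],[-1,-5,-1,119,0],[-1,-5,-1,119,0]]' 25; python3 -m crank '[[-1,0,0,0,0],[-1,0,0,0,0],[-1,0,0,-40,0],[-1,0,0,-80,0],[-1,0,0,-120,0],[-1,0,0,-160,0],[-1,0,0,-195,0],[-1,0,0,-195,0],[-1,0,0,-195,0]]'; python3 -c "
from h import *
a=case(0,.075)
rel((*a,.39,TH),(*a,.222,TH))"
```

```text
time: 2.98
tool_pos: [0.4197, -0.1734, 0.2112]
tool_rot: [3.141, 0.0, 1.577]
contact_force: [-3.5, 0.3, 2.3]
opening: 0.0566
grip_force: 1.1
time: 3.73
tool_pos: [0.4196, -0.1734, 0.4069]
tool_rot: [3.138, 0.002, 1.577]
contact_force: [0.4, 0.4, -3.5]
opening: 0.0555
grip_force: 25.0
t 3.73 tcp [ 0.4196 -0.1734  0.4069] rot [3.138e+00 2.000e-03 1.577e+00] F [ 0.4  0.4 -3.5] open 0.0555 grip 25.0 q [-0.56  0.21  1.7   0.    1.23 -0.57]
[0.533 0.189 0.39  0.375] -> [362. 116.  17.] 1.202
[0.533 0.189 0.222 0.375] -> [362. 115. 185.] 1.202
```

```bash
python3 -m crank '[[-1,20,0,0,0.12],[-1,50,20,0,0.24],[-1,90,40,0,0.36],[-1,130,60,0,0.48],[-1,170,80,0,0.6],[-1,210,100,0,0.72],[-1,250,110,0,0.84],[-1,290,116,5,0.96],[-1,330,116,10,1.08],[-1,362,116,17,1.2],[-1,362,116,17,1.2],[-1,362,116,17,1.2]]';python3 -c "
from h import *
a=case(0,.075)
rel((*a,.22,TH))"
```

```text
time: 4.73
tool_pos: [0.5324, 0.1952, 0.3843]
tool_rot: [-3.137, 0.006, 0.377]
contact_force: [-0.8, -0.9, -1.2]
opening: 0.0557
grip_force: 25.0
t 4.73 tcp [0.5324 0.1952 0.3843] rot [-3.137  0.006  0.377] F [-0.8 -0.9 -1.2] open 0.0557 grip 25.0 q [0.22 0.44 1.44 0.   1.28 1.41]
[0.533 0.189 0.22  0.375] -> [ -1.   7. 164.] 0.002
```

```bash
python3 -m crank '[[-1,0,0,0,0],[-1,0,0,0,0],[-1,0,0,30,0],[-1,0,0,60,0],[-1,0,0,90,0],[-1,0,0,120,0],[-1,0,0,140,0],[-1,0,0,155,0],[-1,0,0,155,0],[-1,0,0,155,0]]';python3 -c "
from h import *
a=case(0,.075)
rel((*a,.22,TH))"
```

```text
time: 5.57
tool_pos: [0.5335, 0.1879, 0.2331]
tool_rot: [-3.141, 0.002, 0.375]
contact_force: [0.4, -0.0, -2.4]
opening: 0.0556
grip_force: 25.0
t 5.57 tcp [0.5335 0.1879 0.2331] rot [-3.141e+00  2.000e-03  3.750e-01] F [ 0.4 -0.  -2.4] open 0.0556 grip 25.0 q [ 0.2   0.6   1.62 -0.    0.92  1.4 ]
[0.533 0.189 0.22  0.375] -> [ 0. -1. 13.] 0.0
```

```bash
python3 -m crank '[[-1,0,0,8,0],[-1,0,0,13,0],[-1,0,0,13,0],[-1,0,0,13,0],[-1,0,0,13,0],[0.6,0,0,13,0],[0.6,0,0,13,0],[0.6,0,0,13,0],[0.6,0,0,13,0],[0.6,0,0,-15,0],[0.6,0,0,-50,0],[0.6,0,0,-90,0]]'; python3 -m crank '[[0.6,0,0,-40,0],[0.6,0,0,-80,0],[0.6,0,0,-80,0],[0.6,0,0,-80,0]]';python3 -c "
from h import *
rel((.613,-.165,.39,1.571),(.613,-.165,.33,1.571))"
```

```text
time: 6.57
tool_pos: [0.5329, 0.1892, 0.3235]
tool_rot: [-3.141, 0.004, 0.377]
contact_force: [1.4, 0.5, 0.6]
opening: 0.0732
grip_force: 0.0
time: 6.9
tool_pos: [0.5335, 0.1894, 0.4067]
tool_rot: [3.141, -0.006, 0.377]
contact_force: [-0.3, 0.2, -1.3]
opening: 0.0737
grip_force: 0.0
t 6.9 tcp [0.5335 0.1894 0.4067] rot [ 3.141 -0.006  0.377] F [-0.3  0.2 -1.3] open 0.0737 grip 0.0 q [0.21 0.41 1.41 0.   1.31 1.4 ]
[ 0.613 -0.165  0.39   1.571] -> [-57. 359.  17.] -1.194
[ 0.613 -0.165  0.33   1.571] -> [-57. 359.  77.] -1.194
```

```bash
python3 -m crank '[[0.6,-10,40,-10,0],[1,-20,80,-10,-0.1],[1,-30,120,-10,-0.2],[1,-40,160,-10,-0.32],[1,-50,200,-10,-0.44],[1,-57,240,-10,-0.56],[1,-57,280,-5,-0.68],[1,-57,320,0,-0.8],[1,-57,359,10,-0.92],[1,-57,359,30,-1.04],[1,-57,359,50,-1.16],[1,-57,359,77,-1.19]]'; python3 -m crank '[[1,0,0,0,0],[1,0,0,0,0],[1,0,0,0,0]]'; python3 - <<'E'
from h import *
z=grab('wrist');W=cloud(z)
m=(abs(W[:,:,2]-.075)<.006)
n,l,st,c=cv2.connectedComponentsWithStats(m.astype(np.uint8))
for i in range(1,n):
    if st[i,4]>300: q=W[l==i];print(st[i],z['p'][l==i].mean(0).round(),q.mean(0).round(4),cv2.minEnclosingCircle(q[:,:2].astype(np.float32)))
rel((.613,-.165,.211,1.571))
E
```

```text
time: 7.9
tool_pos: [0.6124, -0.1666, 0.3248]
tool_rot: [-3.141, -0.0, 1.571]
contact_force: [1.1, 0.1, 1.0]
opening: 0.0916
grip_force: 0.0
time: 8.15
tool_pos: [0.6128, -0.1654, 0.3273]
tool_rot: [3.141, 0.0, 1.566]
contact_force: [-0.3, -0.8, 0.2]
opening: 0.0919
grip_force: 0.0
[ 225    2  249  118 2979] [87. 83. 84.] [ 0.6306 -0.0549  0.079 ] ((0.6273061037063599, -0.05445607006549835), 0.07328750193119049)
[125  41  76  37 549] [86. 58. 33.] [ 0.5233 -0.0525  0.0753] ((0.5229671001434326, -0.05203031748533249), 0.023093746975064278)
[ 280  205   85   82 5394] [107. 150. 125.] [ 0.6135 -0.1641  0.0764] ((0.6135209798812866, -0.16575391590595245), 0.028028877452015877)
[287 369  62  21 628] [134. 112. 110.] [ 0.6083 -0.2662  0.074 ] ((0.609286367893219, -0.27455002069473267), 0.02313009835779667)
t 8.2 tcp [ 0.6129 -0.1653  0.3281] rot [3.140e+00 1.000e-03 1.566e+00] F [0.9 0.6 0.6] open 0.0918 grip 0.0 q [-0.38  0.6   1.31  0.    1.23 -0.38]
[ 0.613 -0.165  0.211  1.571] -> [  0.  -0. 117.] -0.005
```

```bash
python3 -m crank '[[1,0,0,30,0],[1,0,0,60,0],[1,0,0,90,0],[1,0,0,110,0],[1,0,0,117,0],[1,0,0,117,0],[-1,0,0,117,0],[-1,0,0,117,0],[-1,0,0,117,0],[-1,0,0,117,0],[-1,0,0,117,0],[-1,0,0,117,0]]' 25; python3 -m crank '[[-1,0,0,0,0],[-1,0,0,0,0],[-1,0,0,-40,0],[-1,0,0,-80,0],[-1,0,0,-120,0],[-1,0,0,-160,0],[-1,0,0,-195,0],[-1,0,0,-195,0],[-1,0,0,-195,0]]'; python3 -c "
from h import *
a=case(0,-.075)
rel((*a,.40,TH),(*a,.222,TH))"
```

```text
time: 9.2
tool_pos: [0.6126, -0.1655, 0.2103]
tool_rot: [3.141, 0.0, 1.567]
contact_force: [-1.1, -0.8, 0.2]
opening: 0.0563
grip_force: 0.0
time: 9.95
tool_pos: [0.6125, -0.1654, 0.4066]
tool_rot: [3.138, 0.001, 1.567]
contact_force: [0.2, 0.4, -3.5]
opening: 0.0556
grip_force: 25.0
t 9.95 tcp [ 0.6125 -0.1654  0.4066] rot [3.138e+00 1.000e-03 1.567e+00] F [ 0.2  0.4 -3.5] open 0.0556 grip 25.0 q [-0.38  0.55  1.19  0.    1.4  -0.38]
[0.588 0.05  0.4   0.375] -> [215. -25.   6.] 1.192
[0.588 0.05  0.222 0.375] -> [215. -26. 184.] 1.192
```

```bash
python3 -m crank '[[-1,0,-5,0,0.12],[-1,0,-10,0,0.24],[-1,10,-15,0,0.36],[-1,20,-20,0,0.48],[-1,40,-25,0,0.6],[-1,60,-25,0,0.72],[-1,90,-25,0,0.84],[-1,120,-25,0,0.96],[-1,155,-25,0,1.08],[-1,190,-25,6,1.19],[-1,215,-25,6,1.192],[-1,215,-25,6,1.192]]';python3 -m crank '[[-1,0,0,0,0],[-1,0,0,0,0],[-1,0,0,30,0],[-1,0,0,60,0],[-1,0,0,90,0],[-1,0,0,120,0],[-1,0,0,150,0],[-1,0,0,165,0],[-1,0,0,165,0],[-1,0,0,165,0]]';python3 -c "
from h import *
a=case(0,-.075)
rel((*a,.2195,TH))"
```

```text
time: 10.95
tool_pos: [0.5876, 0.0542, 0.3956]
tool_rot: [-3.137, 0.005, 0.379]
contact_force: [1.1, 0.6, -2.3]
opening: 0.0555
grip_force: 25.0
time: 11.78
tool_pos: [0.5883, 0.0484, 0.2328]
tool_rot: [-3.141, 0.002, 0.373]
contact_force: [0.2, -0.4, -0.4]
opening: 0.0556
grip_force: 25.0
t 11.78 tcp [0.5883 0.0484 0.2328] rot [-3.141e+00  2.000e-03  3.730e-01] F [ 0.2 -0.4 -0.4] open 0.0556 grip 25.0 q [-0.05  0.64  1.54 -0.    0.96  1.15]
[0.588 0.05  0.22  0.375] -> [ 0. -1. 13.] -0.002
```

```bash
python3 -m crank '[[-1,0,0,8,0],[-1,0,0,13,0],[-1,0,0,13,0],[-1,0,0,13,0],[-1,0,0,13,0],[0.6,0,0,13,0],[0.6,0,0,13,0],[0.6,0,0,13,0],[0.6,0,0,13,0],[0.6,0,0,-15,0],[0.6,0,0,-50,0],[0.6,0,0,-90,0]]'; python3 -m crank '[[0.6,0,0,-40,0],[-1,0,0,-80,0],[-1,0,0,-100,0],[-1,0,40,-100,0],[-1,0,80,-100,0],[-1,0,120,-100,0],[-1,0,160,-100,0],[-1,0,160,-100,0],[-1,0,160,-100,0],[-1,0,160,-100,0]]';python3 - <<'E'
from h import *
state();z=grab('top');W=cloud(z);cv2.imwrite('pics/top2.png',cv2.resize(z['p'][120:300,120:500,::-1],None,fx=2.1,fy=2.1))
sub=W.reshape(-1,3)
c,s=np.cos(TH),np.sin(TH);q=(sub[:,:2]-CO)@np.array([[c,-s],[s,c]])
m=(sub[:,2]>.19)&(sub[:,2]<.26)&(q[:,0]>.03)&(q[:,0]<.2)&(abs(q[:,1])<.2)
Q=np.c_[q[m],sub[m,2]];print(len(Q),Q.max(0),Q.min(0)); t=Q[Q[:,2]>Q[:,2].max()-.01];print(t.mean(0),t.min(0),t.max(0))
m=(abs(sub[:,2]-.083)<.004)&(abs(q[:,0])<.06)&(abs(q[:,1])<.17);t=q[m];print('tins',t[t[:,1]>0].mean(0),t[t[:,1]<0].mean(0),[(a,(t[:,1]>0).sum()) for a in [t.min(0),t.max(0)]])
E
```

```text
time: 12.78
tool_pos: [0.5879, 0.0497, 0.3234]
tool_rot: [-3.14, 0.004, 0.375]
contact_force: [0.8, -0.3, -0.3]
opening: 0.0732
grip_force: 0.0
time: 13.62
tool_pos: [0.6468, -0.0991, 0.4234]
tool_rot: [-3.141, 0.0, 0.374]
contact_force: [-0.4, -0.2, 0.0]
opening: 0.0181
grip_force: 0.0
t 13.62 tcp [ 0.6468 -0.0991  0.4234] rot [-3.141  0.     0.374] F [-0.4 -0.2  0. ] open 0.0181 grip 0.0 q [-0.27  0.58  1.09  0.    1.47  0.93]
2048 [0.10017942 0.18216061 0.24016518] [ 0.08113916 -0.18140859  0.19004673]
[0.09367848 0.01394843 0.23384481] [ 0.08833906 -0.15068938  0.23017292] [0.09990866 0.18216061 0.24016518]
tins [0.00154559 0.0749184 ] [ 0.05982039 -0.06918301] [(array([-0.0258596 , -0.06918301]), np.int64(394)), (array([0.05982039, 0.15340289]), np.int64(394))]
```

View pics/top2.png

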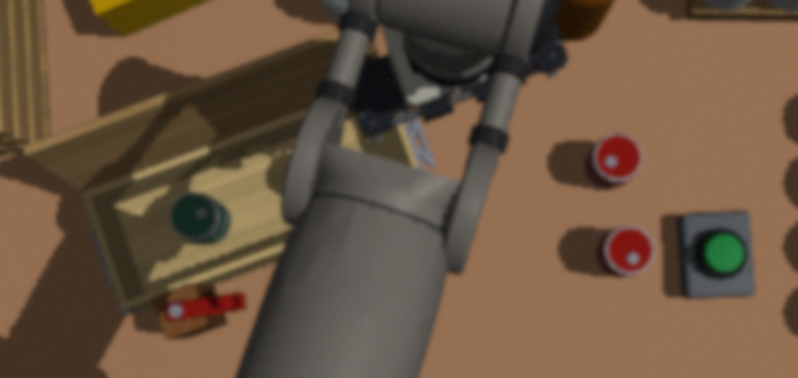

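The top view shows the first tin upright in the case at crop (200,215). The arm hides the second. The red tins are untouched at (615,158) and (628,250). Next I work out the lid-closing path.

```bash
python3 - <<'E'
from h import *
rel((*case(0,-.02),.455,TH),(*case(.14,0),.455,TH),(*case(.14,0),.378,TH))
tip=lambda x,z:(x,z)
for a in [1.75,1.6,1.45,1.3,1.1,.9,.7,.5,.3,.15,0,-.02]:
    r=.105;d=np.array([-np.cos(a),np.sin(a)]);n=np.array([np.sin(a),np.cos(a)])
    P=np.array([.0705,.0955])+r*d+(.010+.0095*max(np.sin(a),0))*n
    print(a,P.round(4),'from (.14,.200): dx,dz(tool mm)',np.round([(P[0]-.14)*1000,-(P[1]-.2)*1000]))
E
```

```text
t 13.67 tcp [ 0.6467 -0.0984  0.4237] rot [-3.141  0.     0.375] F [-1.  -0.4 -0.8] open 0.0136 grip 0.0 q [-0.27  0.58  1.09  0.    1.47  0.93]
[0.568 0.101 0.455 0.375] -> [  -0. -214.  -31.] 0.0
[0.691 0.171 0.455 0.375] -> [ 140. -234.  -31.] 0.0
[0.691 0.171 0.378 0.375] -> [ 140. -234.   46.] 0.0
1.75 [0.1083 0.1954] from (.14,.200): dx,dz(tool mm) [-32.   5.]
1.6 [0.0931 0.1999] from (.14,.200): dx,dz(tool mm) [-47.   0.]
1.45 [0.0771 0.2021] from (.14,.200): dx,dz(tool mm) [-63.  -2.]
1.3 [0.0609 0.2018] from (.14,.200): dx,dz(tool mm) [-79.  -2.]
1.1 [0.0393 0.1975] from (.14,.200): dx,dz(tool mm) [-101.    3.]
0.9 [0.0189 0.1886] from (.14,.200): dx,dz(tool mm) [-121.   11.]
0.7 [0.0006 0.1755] from (.14,.200): dx,dz(tool mm) [-139.   25.]
0.5 [-0.0147  0.1586] from (.14,.200): dx,dz(tool mm) [-155.   41.]
0.3 [-0.026   0.1388] from (.14,.200): dx,dz(tool mm) [-166.   61.]
0.15 [-0.0316  0.1225] from (.14,.200): dx,dz(tool mm) [-172.   78.]
0 [-0.0345  0.1055] from (.14,.200): dx,dz(tool mm) [-175.   95.]
-0.02 [-0.0347  0.1034] from (.14,.200): dx,dz(tool mm) [-175.   97.]
```

```bash
python3 -m crank '[[-1,0,0,-31,0],[-1,0,-40,-31,0],[-1,0,-80,-31,0],[-1,0,-120,-31,0],[-1,0,-160,-31,0],[-1,0,-200,-31,0],[-1,0,-214,-31,0],[-1,0,-214,-31,0]]';python3 - <<'E'
from h import *
grab('wrist','w2.png');rel((*case(.14,0),.455,TH),(*case(.14,0),.378,TH))
E
```

```text
time: 14.33
tool_pos: [0.5665, 0.1044, 0.4558]
tool_rot: [-3.141, -0.001, 0.381]
contact_force: [-0.5, 0.2, 0.5]
opening: 0.0004
grip_force: 0.0
t 14.38 tcp [0.5674 0.1024 0.4556] rot [ 3.141e+00 -1.000e-03  3.800e-01] F [ 0.6 -0.6  0.1] open 0.0005 grip 0.0 q [ 0.05  0.41  1.29 -0.    1.45  1.24]
[0.691 0.171 0.455 0.375] -> [140. -18.   1.] 0.005
[0.691 0.171 0.378 0.375] -> [140. -18.  78.] 0.005
```

View pics/w2.png

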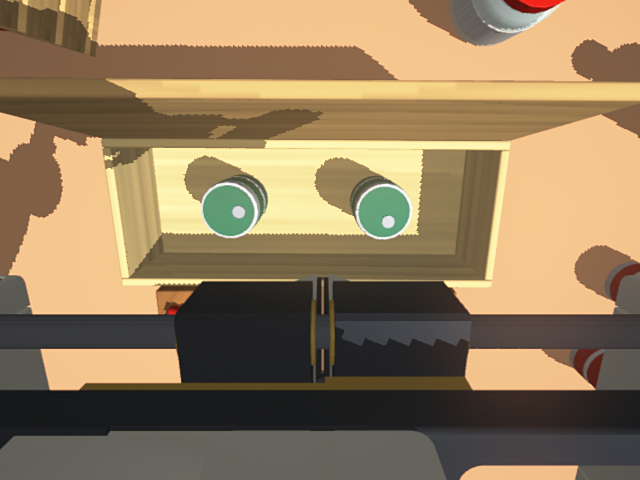

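The wrist view shows both green tins standing upright in the case, at (232,208) and (384,210), with the space behind the lid clear. Next the hand goes behind the lid.

```bash
python3 -m crank '[[-1,40,-5,0,0],[-1,80,-10,0,0],[-1,120,-15,0,0],[-1,140,-18,0,0],[-1,140,-18,0,0],[-1,140,-18,30,0],[-1,140,-18,60,0],[-1,140,-18,78,0],[-1,140,-18,78,0],[-1,140,-18,78,0]]';python3 -c "
from h import *
rel((*case(.14,0),.378,TH))"
```

```text
time: 15.22
tool_pos: [0.6924, 0.1667, 0.3763]
tool_rot: [-3.141, 0.002, 0.374]
contact_force: [0.9, 0.5, -0.1]
opening: 0.0004
grip_force: 0.0
t 15.22 tcp [0.6924 0.1667 0.3763] rot [-3.141e+00  2.000e-03  3.740e-01] F [ 0.9  0.5 -0.1] open 0.0004 grip 0.0 q [ 0.13  0.72  0.95 -0.    1.47  1.33]
[0.691 0.171 0.378 0.375] -> [ 0. -4. -2.] -0.001
```

```bash
python3 -m crank '[[-1,-16,0,0,0],[-1,-32,0,0,0],[-1,-47,0,-2,0],[-1,-55,0,-3,0],[-1,-63,0,-4,0],[-1,-71,0,-4,0],[-1,-79,0,-4,0],[-1,-90,0,-1,0],[-1,-101,0,1,0],[-1,-111,0,5,0],[-1,-121,0,9,0],[-1,-121,0,9,0]]';python3 -m crank '[[-1,-9,0,7,0],[-1,-18,0,14,0],[-1,-26,0,22,0],[-1,-34,0,30,0],[-1,-40,0,40,0],[-1,-45,0,50,0],[-1,-48,0,58,0],[-1,-51,0,67,0],[-1,-53,0,75,0],[-1,-54,0,82,0],[-1,-54,0,85,0],[-1,-54,0,85,0]]';python3 -c "
from h import *
rel((*case(-.0345,0),.1055+.178,TH))"
```

```text
time: 16.22
tool_pos: [0.5792, 0.1228, 0.3702]
tool_rot: [3.14, -0.004, 0.374]
contact_force: [0.8, 0.2, 0.3]
opening: 0.0003
grip_force: 0.1
time: 17.22
tool_pos: [0.5296, 0.1038, 0.2837]
tool_rot: [3.141, -0.0, 0.375]
contact_force: [-3.7, -1.4, 10.5]
opening: 0.0003
grip_force: 5.3
t 17.22 tcp [0.5296 0.1038 0.2837] rot [ 3.141 -0.     0.375] F [-3.7 -1.4 10.5] open 0.0003 grip 5.3 q [ 0.05  0.49  1.65 -0.    1.    1.25]
[0.529 0.107 0.284 0.375] -> [ 0. -3.  0.] -0.0
```

The lid is down: the tip is at 105.5 mm with a 10 N reaction. Now I lift off, check by the top camera, and go to the left knob.

```bash
python3 -m crank '[[-1,0,0,-30,0],[-1,0,0,-70,0],[-1,0,0,-90,0.1],[-1,-30,0,-90,0.2],[-1,-60,0,-90,0.3],[-0.2,-90,0,-90,0.42],[-0.2,-90,0,-90,0.54],[-0.2,-90,0,-90,0.66],[-0.2,-90,0,-90,0.785],[-0.2,-90,0,-90,0.785],[-0.2,-90,0,-90,0.785]]' 6; python3 - <<'E'
from h import *
z=grab('wrist','w3.png');W=cloud(z)
m=(abs(W[:,:,2]-.1515)<.006);n,l,st,c=cv2.connectedComponentsWithStats(m.astype(np.uint8))
for i in range(1,n):
    if st[i,4]>60: q=W[l==i];print(st[i],z['p'][l==i].mean(0).round(),q.mean(0).round(4),cv2.minEnclosingCircle(q[:,:2].astype(np.float32)))
rel((.4376,.133,.36,TH-.785),(.4376,.133,.304,TH-.785))
E
```

```text
time: 18.13
tool_pos: [0.4458, 0.0709, 0.3726]
tool_rot: [-3.142, 0.0, -0.406]
contact_force: [-0.0, 0.4, -0.3]
opening: 0.0343
grip_force: 0.0
[340 140  33  34 879] [200.  55.  38.] [0.495  0.0296 0.1519] ((0.4946730136871338, 0.0294315405189991), 0.009122227318584919)
t 18.18 tcp [0.4458 0.071  0.3725] rot [-3.142  0.    -0.406] F [-0.3  1.1 -0.1] open 0.0358 grip 0.0 q [-0.01  0.24  1.77  0.    1.14  1.96]
[ 0.438  0.133  0.36  -0.41 ] -> [-32. -54.  13.] 0.004
[ 0.438  0.133  0.304 -0.41 ] -> [-32. -54.  69.] 0.004
```

View pics/w3.png

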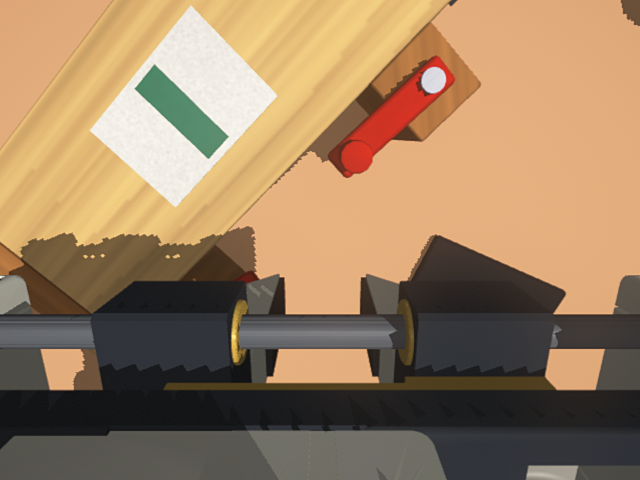

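The lid is shut flat, with its label at (183,105). The right knob at (357,157) measures within 1 mm of the earlier value. Going to the left knob.

```bash
python3 -m crank '[[-0.2,-20,-40,10,0],[-0.2,-32,-54,13,0],[-0.2,-32,-54,13,0],[-0.2,-32,-54,13,0],[-0.2,-32,-54,35,0],[-0.2,-32,-54,60,0],[-0.2,-32,-54,69,0],[-0.2,-32,-54,69,0],[-1,-32,-54,69,0],[-1,-32,-54,69,0],[-1,-32,-54,69,0],[-1,-32,-54,69,0]]' 6; cat >> h.py <<'E'
def arc(piv,k0,end,sgn,z):
    a0=np.arctan2(*(np.array(k0)-piv)[::-1]);T=[]
    for a in np.linspace(a0,end,13)[1:]: T.append((*(piv+.062*np.array([np.cos(a),np.sin(a)])),z,telemetry.observe()['tool_rot'][2]))
    rel(*T)
E
python3 -c "
from h import *
arc(case(-.095,.12),(.4376,.133),TH+.02,1,.304)"
```

```text
time: 19.18
tool_pos: [0.4383, 0.1332, 0.3048]
tool_rot: [-3.14, -0.002, -0.41]
contact_force: [0.2, -0.6, 2.5]
opening: 0.0178
grip_force: 6.0
t 19.18 tcp [0.4383 0.1332 0.3048] rot [-3.14e+00 -2.00e-03 -4.10e-01] F [ 0.2 -0.6  2.5] open 0.0178 grip 6.0 q [0.13 0.34 1.85 0.   0.96 2.11]
[ 0.447  0.137  0.304 -0.41 ] -> [ 6. -7.  1.] -0.0
[ 0.455  0.14   0.304 -0.41 ] -> [ 13. -13.   1.] -0.0
[ 0.463  0.145  0.304 -0.41 ] -> [ 18. -21.   1.] -0.0
[ 0.471  0.151  0.304 -0.41 ] -> [ 23. -29.   1.] -0.0
[ 0.477  0.158  0.304 -0.41 ] -> [ 26. -38.   1.] -0.0
[ 0.482  0.166  0.304 -0.41 ] -> [ 27. -47.   1.] -0.0
[ 0.486  0.174  0.304 -0.41 ] -> [ 28. -57.   1.] -0.0
[ 0.489  0.183  0.304 -0.41 ] -> [ 27. -66.   1.] -0.0
[ 0.49   0.192  0.304 -0.41 ] -> [ 24. -75.   1.] -0.0
[ 0.49   0.202  0.304 -0.41 ] -> [ 20. -84.   1.] -0.0
[ 0.489  0.211  0.304 -0.41 ] -> [ 15. -91.   1.] -0.0
[ 0.486  0.22   0.304 -0.41 ] -> [  9. -98.   1.] -0.0
```

Gripped the knob at 17.8 mm opening. Following the arc.

```bash
python3 -m crank '[[-1,6,-7,0,0],[-1,13,-13,0,0],[-1,18,-21,0,0],[-1,23,-29,0,0],[-1,26,-38,0,0],[-1,27,-47,0,0],[-1,28,-57,0,0],[-1,27,-66,0,0],[-1,24,-75,0,0],[-1,20,-84,0,0],[-1,15,-91,0,0],[-1,9,-98,0,0]]';python3 -m crank '[[-1,0,0,0,0],[-1,0,0,0,0],[-1,0,0,0,0]]';python3 -c "
from h import *
s=state();v=s['tool_pos'][:2]-case(-.095,.12);print(np.linalg.norm(v),np.arctan2(v[1],v[0])-TH+1.571)"
```

```text
time: 20.18
tool_pos: [0.485, 0.2201, 0.3037]
tool_rot: [3.14, -0.001, -0.409]
contact_force: [3.0, -13.8, 2.2]
opening: 0.021
grip_force: 5.9
time: 20.43
tool_pos: [0.4842, 0.219, 0.3035]
tool_rot: [3.137, 0.001, -0.409]
contact_force: [-3.2, -10.1, 4.4]
opening: 0.0176
grip_force: 6.0
t 20.43 tcp [0.4842 0.219  0.3035] rot [ 3.137e+00  1.000e-03 -4.090e-01] F [ -3.2 -10.1   4.4] open 0.0176 grip 6.0 q [ 0.28  0.46  1.65 -0.    1.04  2.26]
0.060308718234106135 1.5846271230146607
```

```bash
python3 -m crank '[[-0.2,0,0,0,0],[-0.2,0,0,0,0],[-0.2,0,0,0,0],[-0.2,0,0,-30,0],[-0.2,0,0,-60,0],[-0.2,0,0,-80,0],[-0.2,0,0,-80,0]]';python3 -c "
from h import *
rel((.4947,.0294,.36,TH+.785),(.4947,.0294,.304,TH+.785))"
```

```text
time: 21.02
tool_pos: [0.4857, 0.2203, 0.3881]
tool_rot: [-3.136, -0.006, -0.41]
contact_force: [0.5, 0.5, -0.2]
opening: 0.0368
grip_force: 0.0
t 21.02 tcp [0.4857 0.2203 0.3881] rot [-3.136 -0.006 -0.41 ] F [ 0.5  0.5 -0.2] open 0.0368 grip 0.0 q [0.28 0.37 1.53 0.   1.23 2.26]
[0.495 0.029 0.36  1.16 ] -> [ 84. 172.  28.] -1.57
[0.495 0.029 0.304 1.16 ] -> [ 84. 172.  84.] -1.57
```

```bash
python3 -m crank '[[-0.2,8,16,0,-0.12],[-0.2,17,34,0,-0.24],[-0.2,25,51,0,-0.36],[-0.2,33,68,0,-0.48],[-0.2,42,86,0,-0.6],[-0.2,50,102,0,-0.72],[-0.2,58,118,0,-0.84],[-0.2,66,136,0,-0.96],[-0.2,75,153,0,-1.08],[-0.2,84,172,10,-1.2],[-0.2,84,172,20,-1.32],[-0.2,84,172,28,-1.44]]';python3 -m crank '[[-0.2,0,0,0,-0.12],[-0.2,0,0,0,-0.13],[-0.2,0,0,0,-0.13]]';python3 - <<'E'
from h import *
rel((.4947,.0294,.304,TH+.785))
E
```

```text
time: 22.02
tool_pos: [0.4934, 0.0276, 0.3544]
tool_rot: [-3.14, -0.0, 1.034]
contact_force: [0.0, -0.4, -0.5]
opening: 0.0369
grip_force: 0.0
time: 22.27
tool_pos: [0.4936, 0.0286, 0.3552]
tool_rot: [-3.141, -0.0, 1.157]
contact_force: [0.9, 1.1, -0.3]
opening: 0.0365
grip_force: 0.0
t 22.27 tcp [0.4936 0.0286 0.3552] rot [-3.141 -0.     1.157] F [ 0.9  1.1 -0.3] open 0.0365 grip 0.0 q [-0.1   0.33  1.68  0.    1.13  0.32]
[0.495 0.029 0.304 1.16 ] -> [ 1.  1. 51.] -0.003
```

```bash
python3 -m crank '[[-0.2,1,1,25,0],[-0.2,1,1,45,0],[-0.2,1,1,51,0],[-0.2,1,1,51,0],[-0.2,1,1,51,0],[-1,1,1,51,0],[-1,1,1,51,0],[-1,1,1,51,0],[-1,1,1,51,0],[-1,1,1,51,0]]' 6; python3 -c "
from h import *
arc(case(-.095,-.12),(.4947,.0294),TH-.02,1,.304)"
```

```text
time: 23.1
tool_pos: [0.4948, 0.0292, 0.3053]
tool_rot: [-3.141, -0.001, 1.16]
contact_force: [-2.8, 3.4, 5.5]
opening: 0.0177
grip_force: 6.0
t 23.1 tcp [0.4948 0.0292 0.3053] rot [-3.141e+00 -1.000e-03  1.160e+00] F [-2.8  3.4  5.5] open 0.0177 grip 6.0 q [-0.1   0.4   1.75  0.    1.    0.31]
[0.502 0.033 0.304 1.16 ] -> [7. 5. 1.] -0.0
[0.51  0.035 0.304 1.16 ] -> [11. 12.  1.] -0.0
[0.518 0.035 0.304 1.16 ] -> [15. 19.  1.] -0.0
[0.526 0.034 0.304 1.16 ] -> [17. 27.  1.] -0.0
[0.534 0.032 0.304 1.16 ] -> [19. 35.  1.] -0.0
[0.542 0.029 0.304 1.16 ] -> [19. 43.  1.] -0.0
[0.549 0.025 0.304 1.16 ] -> [18. 51.  1.] -0.0
[0.556 0.021 0.304 1.16 ] -> [17. 59.  1.] -0.0
[0.562 0.015 0.304 1.16 ] -> [14. 67.  1.] -0.0
[0.567 0.009 0.304 1.16 ] -> [10. 74.  1.] -0.0
[0.571 0.002 0.304 1.16 ] -> [ 5. 81.  1.] -0.0
[ 0.574 -0.006  0.304  1.16 ] -> [-0. 87.  1.] -0.0
```

```bash
python3 -m crank '[[-1,6,5,0,0],[-1,11,12,0,0],[-1,15,19,0,0],[-1,17,27,0,0],[-1,19,35,0,0],[-1,19,43,0,0],[-1,18,51,0,0],[-1,17,59,0,0],[-1,14,67,0,0],[-1,10,74,0,0],[-1,5,81,0,0],[-1,0,87,0,0]]';python3 -m crank '[[-1,-1,1,0,0],[-1,-1,1,0,0],[-1,-1,1,0,0]]';python3 -c "
from h import *
s=state();v=s['tool_pos'][:2]-case(-.095,-.12);print(np.linalg.norm(v),TH+1.571-np.arctan2(v[1],v[0]))"
```

```text
time: 24.1
tool_pos: [0.5746, -0.0063, 0.3043]
tool_rot: [-3.138, -0.001, 1.159]
contact_force: [-7.8, 12.2, 1.9]
opening: 0.021
grip_force: 6.0
time: 24.35
tool_pos: [0.5739, -0.0068, 0.3041]
tool_rot: [-3.134, -0.0, 1.159]
contact_force: [-8.7, 8.9, 3.6]
opening: 0.0187
grip_force: 6.0
t 24.35 tcp [ 0.5739 -0.0068  0.3041] rot [-3.134 -0.     1.159] F [-8.7  8.9  3.6] open 0.0187 grip 6.0 q [-0.15  0.53  1.52  0.    1.1   0.26]
0.061102616100393234 1.6057203623992629
```

```bash
python3 -m crank '[[-0.2,0,0,0,0],[-0.2,0,0,0,0],[-0.2,0,0,0,0],[-0.2,0,0,-30,0],[-0.2,0,0,-60,0],[-0.2,0,0,-100,0],[-0.2,0,0,-100,0],[-0.2,0,0,-100,0]]';python3 - <<'E'
from h import *
z=load('top');W=cloud(z);p=z['p'].astype(int);m=(p[:,:,1]>1.6*p[:,:,0])&(p[:,:,1]>1.6*p[:,:,2])&(p[:,:,1]>50);m[:,:440]=0;m[:,490:]=0;m[:210]=0;m[270:]=0
vs,us=np.nonzero(m);print(m.sum(),us.mean(),vs.mean(),onplane(z,us.mean(),vs.mean(),.059),np.median(W[m],0),W[m].min(0),W[m].max(0))
rel((.506,-.409,.33,1.16),(.506,-.409,.25,1.16))
E
```

```text
time: 25.02
tool_pos: [0.5758, -0.0081, 0.4076]
tool_rot: [3.135, -0.001, 1.159]
contact_force: [-0.1, 0.1, 0.1]
opening: 0.0369
grip_force: 0.0
288 464.4375 240.09375 [ 0.50651442 -0.41275284  0.059     ] [ 0.50654915 -0.41275612  0.05838041] [ 0.42516394 -0.4388685   0.04296196] [ 0.52971116 -0.09707799  1.21017643]
t 25.02 tcp [ 0.5758 -0.0081  0.4076] rot [ 3.135e+00 -1.000e-03  1.159e+00] F [-0.1  0.1  0.1] open 0.0369 grip 0.0 q [-0.15  0.43  1.38 -0.    1.33  0.26]
[ 0.506 -0.409  0.33   1.16 ] -> [-395.   96.   78.] -0.001
[ 0.506 -0.409  0.25   1.16 ] -> [-396.   95.  158.] -0.001
```

```bash
python3 -m crank '[[-1,-40,10,0,0],[-1,-80,20,0,0],[-1,-120,30,0,0],[-1,-160,40,0,0],[-1,-200,50,0,0],[-1,-240,60,0,0],[-1,-280,70,0,0],[-1,-320,80,0,0],[-1,-360,90,0,0],[-1,-399,97,0,0],[-1,-399,97,40,0],[-1,-399,97,78,0]]';python3 -m crank '[[-1,0,0,0,0],[-1,0,0,0,0],[-1,0,0,0,0],[-1,0,0,0,0]]';python3 - <<'E'
from h import *
z=grab('wrist','w4.png')
rel((.5065,-.4127,.247,1.16),(.5065,-.4127,.228,1.16))
z=grab('top');W=cloud(z);cv2.imwrite('pics/top3.png',cv2.resize(z['p'][120:300,120:500,::-1],None,fx=2.1,fy=2.1))
E
```

```text
time: 26.02
tool_pos: [0.5034, -0.4153, 0.3259]
tool_rot: [3.138, 0.002, 1.155]
contact_force: [-0.3, 0.3, -2.5]
opening: 0.0006
grip_force: 0.0
time: 26.35
tool_pos: [0.5055, -0.4119, 0.3294]
tool_rot: [3.137, 0.002, 1.161]
contact_force: [-0.2, 1.0, -0.1]
opening: 0.0005
grip_force: 0.0
t 26.4 tcp [ 0.5054 -0.4118  0.3295] rot [3.137e+00 2.000e-03 1.161e+00] F [ 0.   0.  -0.2] open 0.0008 grip 0.0 q [-0.8   0.63  1.25 -0.    1.25 -0.39]
[ 0.506 -0.413  0.247  1.16 ] -> [-0.  1. 83.] 0.001
[ 0.506 -0.413  0.228  1.16 ] -> [ -0.   1. 102.] 0.001
```

View pics/top3.png

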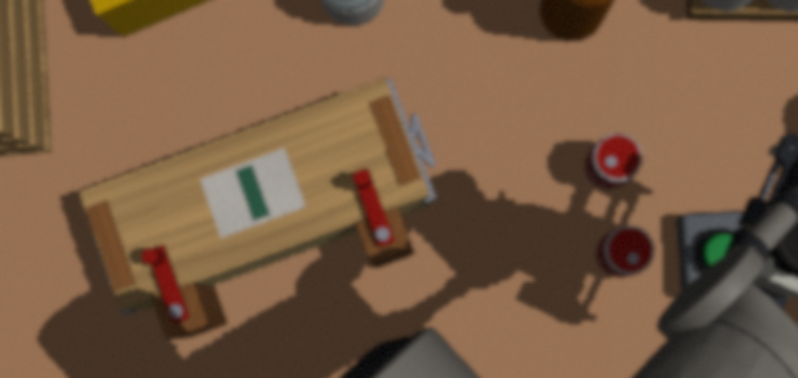

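View pics/w4.png

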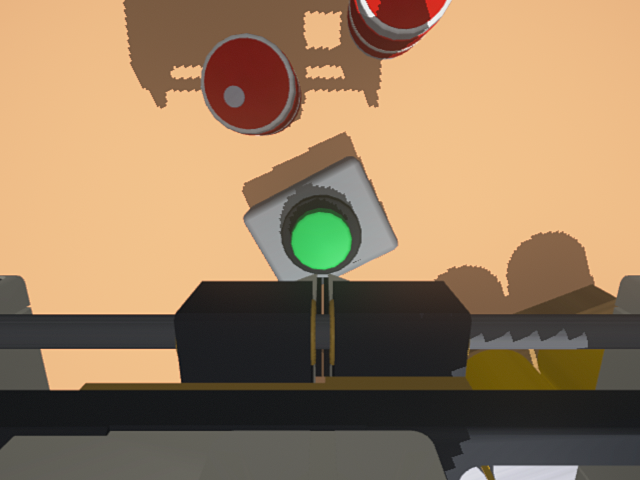

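The lid is shut with both turnbuttons straight across it, at crop (370,205) and (165,285). The red tins are unmoved. The wrist view shows the button at (321,240), under the fingers. Pressing now.

```bash
python3 -m crank '[[-1,0,1,40,0],[-1,0,1,75,0],[-1,0,1,85,0],[-1,0,1,90,0],[-1,0,1,95,0],[-1,0,1,99,0],[-1,0,1,102,0],[-1,0,1,104,0],[-1,0,1,104,0],[-1,0,1,104,0],[-1,0,1,104,0]]'
```

```text
time: 27.37
tool_pos: [0.5061, -0.4124, 0.2289]
tool_rot: [3.137, 0.002, 1.16]
contact_force: [-7.9, 7.4, 26.1]
opening: 0.0003
grip_force: 12.9
```

```bash
python3 -m crank '[[-1,0,0,-5,0],[-1,0,0,-20,0],[-1,0,0,-60,0],[-1,0,0,-100,0],[-1,0,0,-140,0],[-1,0,0,-150,0],[-1,0,0,-150,0],[-1,0,0,-150,0],[-1,0,0,-150,0]]'; python3 - <<'E'
from h import *
z=load('wrist');W=cloud(z);print('before: row',W[225,270:375:6,2].round(4), 'col',W[180:270:6,321,2].round(4))
z=grab('wrist');W=cloud(z);p=z['p'].astype(int);m=(p[:,:,1]>1.6*p[:,:,0])&(p[:,:,1]>100);print('btn now',m.sum(),np.median(W[m],0));state()
z=grab('side','side2.png')
E
```

```text
time: 28.12
tool_pos: [0.5055, -0.4121, 0.3718]
tool_rot: [-3.14, -0.001, 1.16]
contact_force: [0.6, 0.5, -0.2]
opening: 0.0004
grip_force: 0.0
before: row [0.0349 0.0352 0.0366 0.0487 0.0484 0.0598 0.06   0.0595 0.0595 0.0613
 0.0607 0.0606 0.0613 0.0557 0.0474 0.0456 0.0337 0.0356] col [0.0359 0.0363 0.0355 0.0485 0.0465 0.0579 0.0598 0.0593 0.0604 0.0599
 0.0593 0.0591 0.0591 0.3099 0.0606]
btn now 2119 [ 0.50618497 -0.41299196  0.05957616]
t 28.17 tcp [ 0.5055 -0.4121  0.3712] rot [-3.139e+00 -1.000e-03  1.160e+00] F [-0.4  0.4 -0.3] open 0.0007 grip 0.0 q [-0.8   0.6   1.19  0.    1.35 -0.39]
```

View pics/side2.png

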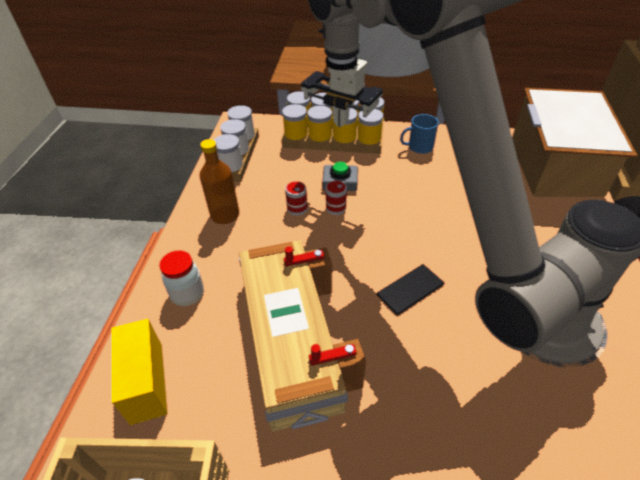

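The side view shows the lid shut, with both turnbuttons across it at (305,257) and (332,354). The red tins are still standing, and the button is up again at (340,170). The bezel is about 47.5 mm high, so the 26 N stop at 51 mm was the button's own end of travel. Handing in.

```bash
python3 -c "
from cell import ticket
print(ticket.hand_in())"
```

```text
the job is handed in; nothing more can be done
None
```

The job is handed in at about 28 s of robot time: both green tins are upright in the case, the lid is shut, both turnbuttons are across it, the signal button was then pressed fully down and came back up, and the red tins were left standing where they were.

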